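# Load the dust shaker and set its click timer

## Task

Put the banded bundle of green tiles into the tipped-out bin of the bench shaker, then push the bin back until it clicks fully shut. Then set the white timer dial to six, that is the sixth click clockwise from the red zero mark beside it, and let go; leave the other things on the table where they are.

Things in the scene. Friction and masses are not known exactly. Their poses are not given: they have to be found in the camera images.
- tile_bundle: Loose bundle of nine square green tiles in a grey paper band, lying flat: 49 (own x) x 72 (own y) x 34 mm high, 0.10 to 0.21 kg. Origin at the centre of its underside. Meant to be grasped across the 49 mm width (own x).
- bundle_center (a point): Centre of the tile bundle, 17 mm above its origin.
- shaker: Bench dust shaker, fixed: green, dark base, 262 (own x) x 124 mm (own y). Origin: centre of its underside, on the table. Front (own -x) faces the robot's right: own +x is near world +y. Console with dial at the back, x = 1 to 131 mm, 170 mm high, dial axis at x = 66, y = 0. Green cheeks beside the bin, x = -127 to 5, y = +-56 to 62 mm, 158 mm high.
- shaker_bin (a joint): Tilt of the grey bin, rad: 0 shut (front panel upright), 0.6 fully tipped out (top leaning to the shaker's own -x). Starts at 0.5 to 0.6. A sprung catch holds it open above 0.47 and clicks it home below 0.09; between, it stays where left (hinge friction 0.12 N m). Pushing it shut at the panel's upper part takes 3 to 6 N. Pressing down on its floor shuts it too.
- bin_edge (a point): On the outer face of the bin's front panel, midway along its upper edge, 114 mm above the pivot when shut. The panel is flat, 108 mm wide, 118 mm high, 5 mm thick. The point tilts with the bin; its x axis points inwards, square to the panel.
- bin_floor (a point): Centre of the bin's inner floor, 50 mm inward of the pivot, 5 mm above it; x to the bin's back, z square up from the floor, tilting with the bin. Inside 100 mm (x) by 102 mm (y); front panel 109 mm, back wall 47 mm high above the floor. Tipped out, the floor slopes up to the back by the tilt angle and forms with the panel a trough about 125 mm wide at the mouth.
- timer_dial (a joint): Dial angle, rad, growing clockwise seen from above: 0 at the long red mark on the black plate (zero), one click each 0.4189 (24 degrees), 10 clicks up to the stop at 4.189. White marks show the clicks, the fifth and tenth longer. Starts at click 0, 1 or 2. A click takes about 0.1 N m; let go, the dial falls into the nearest click.
- dial_grip (a point): On the dial's axis, at a good height to grip, 205 mm above the table. White disc 68 mm across, its top 179 mm above the table, with an upright white bar grip across it: 60 mm long, 18 mm thick, top 220 mm above the table. The bar runs through the axis to point dial_pointer. Axes turn with the dial (at joint 0 they are the shaker's).
- dial_pointer (a point): Top of the end of the bar grip that points at the marks (it bears a red line), 30 mm from the dial's axis, 220 mm above the table. At joint 0 it lies 30 degrees counterclockwise (seen from above) of the shaker's own x direction from the axis.
- masking_roll: Bystander: beige roll of masking tape lying flat, 104 mm across, 25 mm high. Origin at the centre of its underside.
- tea_mug: Bystander: blue and white mug, 78 mm across, 92 mm high. Origin at the centre of its underside.
- lot_stamp: Bystander: wooden hand stamp with a turned handle, 26 x 52 x 73 mm. Origin at the centre of its underside.
- bin_pivot (a point): Middle of the level line about which the bin tilts, at the bin's lower front edge; shaker's axes; x = -120, z = 82 mm in the shaker's frame. Does not move with the bin.
Things that resemble listed ones, but are neither listed nor needed, are in the scene too. What is shaped like the tile_bundle but black is not meant.

How it is judged:
By the outcome, as a careful person would: the job done as asked, in the order asked, and still so for the second after the job is handed in, with the robot touching nothing.
It also fails if it takes over 72 s, if anything falls off the work surface, if the arm or the gripper's body presses on something with over 40 N, if the wrist force passes 120 N, or if a joint passes its speed limit or range.

## Robot

A 6-joint arm with a two-finger parallel gripper is mounted at the origin on a cart in front of the work surface, level with it; the furniture and walls round the work are solid. World frame = base frame: x ahead of the robot, y to its left, z up, the work surface at z = 0. Lengths are in m, angles in rad, forces in N, time in s.
With the tool pointing down it reaches from about 0.35 to 0.85 m from the base axis. Payload 8.1 kg.
Tool frame: the origin (TCP) lies between the finger pads; the fingertips stand tips_ahead ahead of it and the grasp point (between the pads) lies 8 mm behind it (tips_ahead is the distance from the TCP to the fingertips, in m); z points along the fingers, x is the direction in which the jaws open and shut, and the axes are right-handed (so a half turn about z gives the same grasp; the last joint's range is limited). The gripper opens to 93 mm and grips with 3 to 60 N. Pads are 15 mm wide; open, the fingers measure 128 mm over their backs; the gripper's body (75 mm by 188 mm) begins 65 mm behind the grasp point.
Start: joints at [1.034, 0.13, 1.488, -0, 1.523, -0.085], TCP at [0.262, 0.54, 0.23] pointing down, gripper open.
Joint ranges: [-2.96, 2.96], [-0.89, 2.26], [0.02, 2.5], [-1.34, 4.48], [0, 2.73], [-2.66, 2.66]. Speed limits (rad/s): [2.39, 2.39, 2.79, 3.14, 3.14, 3.14].

## Interface

Orientations are given as a rotation vector (axis times angle).
In Python, from plant import * gives the robot as it stands.
- The arm moves only by the tool play_rows, never from a script. Its argument "increments" is a list that holds one entry, the list of rows, each a list of 4 numbers: the shift along the tool's x, y, z in cm, then the turn about the tool's z in rad. A call has 1 to 5 rows; each row is the pose to reach, as a shift and turn from the pose measured when the call began, along the tool's axes at that moment; what a row does not reach only later rows make up. A row lasts 1/10 s, in which the tool goes at most 50 mm and 8.59 degrees, less where a joint would pass 70% of its speed; a pose out of reach is approached as far as the arm can. A call with a gripper value outside its range is refused whole. "jaw" is the finger opening in cm, from 0 to 9.3, set as the call begins (left out, the last holds). The fingers move at their own pace and stop on an object; "squeeze" is the grip in N (left out, the last holds). Time passes only in rows, so rows that repeat a pose let the fingers close. It gives the time, the measured TCP pose, the force and the opening at its end, in the units of the state.
- read_state(): the state, without advancing time (a new reading comes with each control period).
- read_camera(name): name is "side" or "top"; returns (picture, depth): 420x560x3 uint8, blue, green, red; 420x560 float32, m along the optical axis (not along the pixel's ray), 0 where there is no reading.
- camera_params(name): a dict with "K" (3x3 intrinsics, pixels), "eye" and "orientation" of the camera in the world. Camera axes: x right, y up, looking along -z (the intrinsics and any distortion apply to the point x, -y, -z); pixel columns grow to the right and rows downward; lengths in m; the calibration is good to about 2 mm. A picture is of the moment at which its call begins. camera_params takes no time and is no camera call.
- close_job(): hands the job in, once; it reports no verdict.
The state is a dict: "t": time; "q": joint angles; "dq": joint speeds; "joint_torque": joint torques, N m; "tool_pos": TCP position; "orientation": TCP orientation; "force": force on the tool from outside, world axes, zero at the start; "wrist_torque": the same for the moment, N m; "opening": finger opening in m.
Only numpy, scipy, OpenCV 4.12 (cv2) and the standard library are available. Lean on these libraries where they do the work, as an engineer would, in place of code of your own. Each camera call takes 0.05 s, during which the arm holds its last target.

## Working session

There is one attempt and no reset: what is moved stays moved. The work goes in short steps, Python scripts to look and compute and a tool call to move; the robot and the scene stay as the last step left them, time stands still between calls to the robot, and variables do not carry over. Pictures are saved under pics/ and viewed, and the job is handed in when it is done.

Besides the shell and the picture viewer there is one more tool, called after "Call:" as a command line: name --argument value ..., lists and objects as JSON in quotes. play_rows: Moves the arm, as the interface text tells. Its arguments: {"type":"object","properties":{"increments":{"type":"array"},"jaw":{"type":"number"},"squeeze":{"type":"number"}},"required":["increments"]}

```bash
ls; mkdir -p pics; cat > h.py <<'E'
from plant import *
import numpy as np, cv2
from scipy.spatial.transform import Rotation as R
def snap(name,fn):
    im,d=read_camera(name); np.savez(f'pics/{fn}.npz',im=im,d=d); cv2.imwrite(f'pics/{fn}.png',im); return im,d
def cloud(name,d):
    p=camera_params(name);K=np.array(p['K']);o=np.array(p['orientation']); Rm=R.from_rotvec(o).as_matrix() if o.size==3 else (o.reshape(3,3) if o.size==9 else R.from_quat(o).as_matrix())
    h,w=d.shape;u,v=np.meshgrid(np.arange(w),np.arange(h))
    pts=np.stack([u,v],-1).reshape(-1,1,2).astype(np.float64)
    dist=np.array(p.get('distortion',p.get('dist',np.zeros(5))),float)
    n=cv2.undistortPoints(pts,K,dist).reshape(h,w,2)
    c=np.stack([n[...,0]*d,-n[...,1]*d,-d],-1)
    return c@Rm.T+np.array(p['eye'])
def proj(name,P):
    p=camera_params(name);K=np.array(p['K']);o=np.array(p['orientation']); Rm=R.from_rotvec(o).as_matrix() if o.size==3 else o.reshape(3,3)
    c=(np.atleast_2d(P)-np.array(p['eye']))@Rm; 
    return np.stack([K[0,0]*c[:,0]/-c[:,2]+K[0,2],K[1,1]*-c[:,1]/-c[:,2]+K[1,2]],-1)
E
python3 - <<'E'
from h import *
for n in('side','top'):
    print(camera_params(n)); snap(n,n+'0')
print(read_state())
E
```

```text
pics
{'K': array([[539.8765099 ,   0.        , 273.82701563],
       [  0.        , 539.8765099 , 216.28155527],
       [  0.        ,   0.        ,   1.        ]]), 'eye': array([ 0.16371374, -1.39187632,  1.22517897]), 'orientation': array([ 0.87227699, -0.10955769, -0.2004356 ])}
{'K': array([[447.61267901,   0.        , 278.17459391],
       [  0.        , 447.61267901, 219.85279233],
       [  0.        ,   0.        ,   1.        ]]), 'eye': array([-0.35955395,  0.14300776,  1.66844438]), 'orientation': array([ 0.35703243, -0.49247513, -1.8744267 ])}
{'t': 0.1, 'q': array([ 1.03358882e+00,  1.31085769e-01,  1.48917949e+00, -1.36492712e-05,
        1.52301334e+00, -8.53982485e-02]), 'dq': array([ 5.97154045e-04,  1.61523396e-04, -3.10383817e-03, -2.61684000e-05,
        1.26194839e-03, -1.84391762e-04]), 'joint_torque': array([ 1.24308666e-03, -5.61337423e+01, -4.93097448e+01,  7.69651425e-02,
        2.89747620e-02, -1.33922922e-04]), 'tool_pos': array([0.26168016, 0.53936724, 0.22868727]), 'orientation': array([ 2.66191136e+00,  1.66700783e+00, -2.34582601e-03]), 'force': array([ 0.49355721,  0.19267089, -0.18596035]), 'wrist_torque': array([-0.01564808,  0.05073234,  0.01230078]), 'opening': 0.09325739687809138}
```

View pics/side0.png

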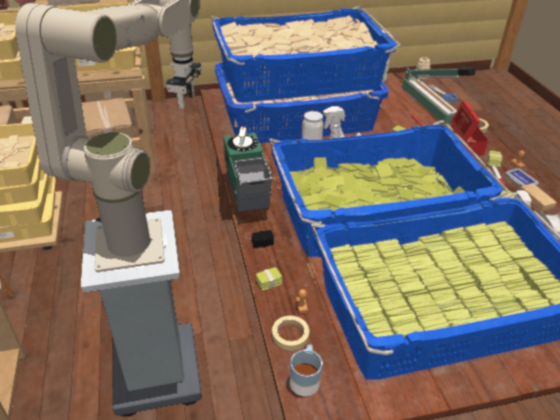

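View pics/top0.png

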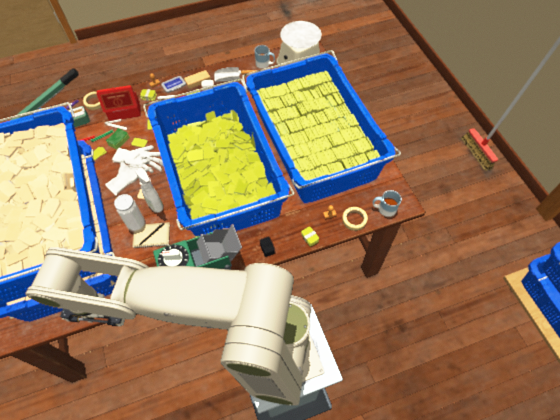

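The side view shows the shaker at about (248,165) and a black decoy at (262,239). The green bundle is at (268,278), the stamp at (302,300), the roll at (290,332) and the mug at (306,372). In the top view the bundle is at (310,236) and the dial at (173,257). Next I'll zoom in and measure.

```bash
python3 - <<'E'
from h import *
s=np.load('pics/side0.npz');t=np.load('pics/top0.npz')
a=cv2.resize(s['im'][115:305,205:325],None,fx=4,fy=4,interpolation=cv2.INTER_CUBIC)
b=cv2.resize(t['im'][205:275,140:340],None,fx=4,fy=4,interpolation=cv2.INTER_CUBIC)
cv2.imwrite('pics/a.png',cv2.resize(a,None,fx=.78,fy=.78)); cv2.imwrite('pics/b.png',b)
for n,z,(u0,u1,v0,v1) in(('side',s,(250,288,265,292)),('top',t,(298,322,225,247))):
    im=z['im'];C=cloud(n,z['d']);hsv=cv2.cvtColor(im,cv2.COLOR_BGR2HSV)
    sub=np.s_[v0:v1,u0:u1]
    P=C[sub].reshape(-1,3);h=hsv[sub].reshape(-1,3)
    m=(P[:,2]>0.025)&(P[:,2]<0.06)
    print(n,m.sum(),np.median(P[:,2][m]))
    Q=P[m][:,:2].astype(np.float32);print(cv2.minAreaRect(Q), Q.mean(0),np.percentile(P[m][:,2],[5,50,95]))
    t0=(P[:,2]<0.015);print('table z',np.median(P[t0][:,2]))
E
```

```text
side 267 0.030960763635222488
((0.41638344526290894, -0.2644154131412506), (0.06970599293708801, 0.05531657859683037), 13.841740608215332) [ 0.41549733 -0.26634878] [0.02626052 0.03096076 0.03574781]
table z -0.0010796057547726168
top 155 0.03143110197797139
((0.415911465883255, -0.2650949954986572), (0.07147273421287537, 0.047285739332437515), 13.06636905670166) [ 0.41501126 -0.2647508 ] [0.02613973 0.0314311  0.03782449]
table z -0.00025611410574222226
```

View pics/a.png

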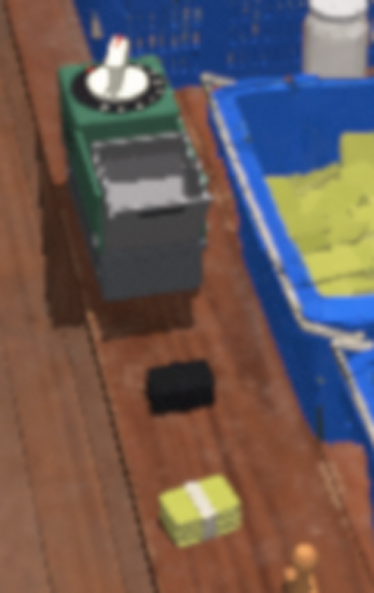

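View pics/b.png

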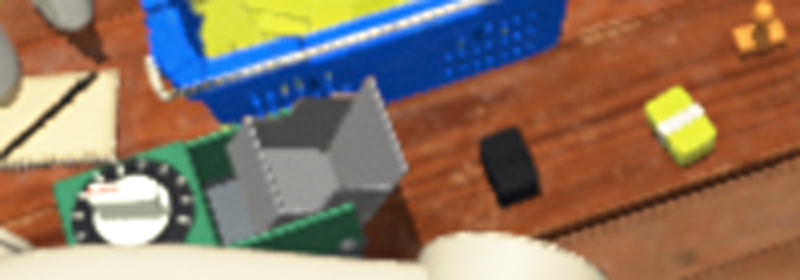

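```bash
python3 - <<'E'
from h import *
import plant
print([x for x in dir(plant) if not x.startswith('__')])
try: print(tips_ahead)
except Exception as e: print(e)
for n in('side','top'):
    z=np.load(f'pics/{n}0.npz');C=cloud(n,z['d']);im=z['im'];hsv=cv2.cvtColor(im,cv2.COLOR_BGR2HSV)
    reg=(C[...,0]>.2)&(C[...,0]<.5)&(C[...,1]>-.2)&(C[...,1]<.35)
    print(n)
    g=reg&(hsv[...,0]>65)&(hsv[...,0]<95)&(hsv[...,1]>90)
    top=g&(abs(C[...,2]-.17)<.006)
    chk=g&(abs(C[...,2]-.158)<.006)
    for nm,m in(('g',g&(C[...,2]>.04)),('top',top),('chk',chk)):
        Q=C[m][:,:2].astype(np.float32)
        if len(Q)>4: print(nm,len(Q),cv2.minAreaRect(Q),Q.min(0),Q.max(0))
    w=reg&(hsv[...,1]<60)&(hsv[...,2]>150)
    for lo,hi in((.173,.186),(.212,.228),(.186,.23)):
        m=w&(C[...,2]>lo)&(C[...,2]<hi);Q=C[m]
        if len(Q)>4: print('white',lo,len(Q),Q.mean(0),cv2.minAreaRect(Q[:,:2].astype(np.float32)))
    r=reg&((hsv[...,0]<8)|(hsv[...,0]>172))&(hsv[...,1]>120)&(C[...,2]>.16)
    print('red',C[r], np.argwhere(r)[:,::-1].tolist())
    gr=reg&(hsv[...,1]<50)&(C[...,2]>.16)&(C[...,2]<.2)&(C[...,1]<.1)
    Q=C[gr]; print('binrim',len(Q),Q.min(0),Q.max(0))
    # bulk obstacles: max heights of crates
    for y0 in np.arange(-.3,.6,.1):
        m=(C[...,0]>.4)&(C[...,0]<.6)&(C[...,1]>y0)&(C[...,1]<y0+.1)&(C[...,2]<.45)
        if m.any(): print('h %.1f %.3f xmin>.08: %.3f'%(y0,np.percentile(C[m][:,2],99),(C[m&(C[...,2]>.08)][:,0].min() if (m&(C[...,2]>.08)).any() else 9)))
E
```

```text
['IKError', 'camera_params', 'close_job', 'read_camera', 'read_state', 'tips_ahead']
0.011
side
g 406 ((0.4326716959476471, 0.21189257502555847), (0.11944373697042465, 0.25221869349479675), 1.175277590751648) [0.3725393  0.08465367] [0.49231082 0.33834726]
top 139 ((0.431037575006485, 0.2716851532459259), (0.11732903122901917, 0.13118809461593628), 1.0871644020080566) [0.3725393  0.20541315] [0.4904056  0.33834726]
chk 160 ((0.43171426653862, 0.2122139036655426), (0.11740320175886154, 0.2520813047885895), 1.5952553749084473) [0.3727628  0.08465367] [0.490119   0.33718473]
white 0.173 111 [0.43393511 0.2602167  0.17733723] ((0.436201810836792, 0.17592115700244904), (0.06524418294429779, 0.29003769159317017), 1.6706806421279907)
white 0.212 41 [0.43309354 0.27258026 0.21747944] ((0.4334004521369934, 0.27547937631607056), (0.060065582394599915, 0.01682377979159355), 72.71614074707031)
white 0.186 85 [0.43222525 0.26721491 0.2079904 ] ((0.4352761209011078, 0.2810490131378174), (0.07162193208932877, 0.01755504123866558), 73.6764907836914)
red [[0.40781323 0.31965055 0.17242012]] [[233, 13
[... 938 characters left out ...]
0.2967851758003235), 1.805986762046814)
white 0.212 75 [0.4327191  0.27735181 0.21765053] ((0.43409180641174316, 0.2773069441318512), (0.05792655795812607, 0.02160404808819294), 71.0430908203125)
white 0.186 135 [0.43053394 0.27629172 0.20919783] ((0.4613679349422455, 0.23344402015209198), (0.058482009917497635, 0.1516561210155487), 33.978302001953125)
red [] []
binrim 117 [0.38061883 0.03022143 0.16002531] [0.49451449 0.09965618 0.1822856 ]
h -0.3 0.210 xmin>.08: 0.517
h -0.2 0.210 xmin>.08: 0.515
h -0.1 0.208 xmin>.08: 0.514
h 0.0 0.209 xmin>.08: 0.401
h 0.1 0.212 xmin>.08: 0.400
h 0.2 0.222 xmin>.08: 0.400
h 0.3 0.216 xmin>.08: 0.413
h 0.4 0.406 xmin>.08: 0.421
h 0.5 0.404 xmin>.08: 0.417
```

```bash
python3 - <<'E'
from h import *
s=np.load('pics/side0.npz');t=np.load('pics/top0.npz')
a=cv2.resize(s['im'][40:120,150:240],None,fx=6,fy=6,interpolation=cv2.INTER_CUBIC)
cv2.imwrite('pics/c.png',a)
C=cloud('side',s['d']); 
T=np.array([0.26168,0.53937]);j=np.array([np.cos(np.radians(64.1)),np.sin(np.radians(64.1))]);k=np.array([-j[1],j[0]])
d=C[...,:2]-T; r=np.linalg.norm(d,axis=-1)<.14
for z in np.arange(.2,.42,.02):
    m=r&(C[...,2]>z)&(C[...,2]<z+.02)
    if m.any(): print('%.2f'%z,m.sum(),(d[m]@j).min().round(3),(d[m]@j).max().round(3),(d[m]@k).min().round(3),(d[m]@k).max().round(3))
# objects along path / near bundle
for n,z in(('side',s),('top',t)):
    C=cloud(n,z['d']);m=(C[...,0]>.3)&(C[...,0]<.52)&(C[...,1]>-.6)&(C[...,1]<.0)&(C[...,2]>.015)
    for y0 in np.arange(-.6,0,.05):
        q=m&(C[...,1]>y0)&(C[...,1]<y0+.05)
        if q.any(): print(n,'%.2f'%y0,C[q].min(0).round(3),C[q].max(0).round(3))
E
```

```text
0.20 10 0.043 0.056 -0.008 0.009
0.22 47 -0.07 0.058 -0.012 0.01
0.24 56 -0.069 0.054 -0.012 0.011
0.26 43 -0.073 0.069 -0.012 0.011
0.28 26 -0.083 0.084 -0.033 0.006
0.30 164 -0.096 0.088 -0.039 0.036
0.32 199 -0.106 0.096 -0.038 0.035
0.34 213 -0.106 0.09 -0.039 0.034
0.36 64 -0.051 -0.0 -0.024 0.028
0.38 152 -0.059 0.02 -0.038 0.035
0.40 76 -0.046 0.009 -0.041 0.035
side -0.60 [ 0.414 -0.6    0.032] [ 0.46  -0.576  0.094]
side -0.55 [ 0.386 -0.53   0.015] [ 0.474 -0.5    0.029]
side -0.50 [ 0.38  -0.5    0.015] [ 0.483 -0.45   0.032]
side -0.45 [ 0.39  -0.45   0.016] [ 0.5   -0.401  0.031]
side -0.40 [ 0.476 -0.4    0.015] [ 0.503 -0.357  0.076]
side -0.30 [ 0.379 -0.293  0.015] [ 0.455 -0.25   0.039]
side -0.25 [ 0.384 -0.25   0.026] [ 0.448 -0.236  0.036]
side -0.20 [ 0.519 -0.188  0.171] [ 0.52  -0.153  0.209]
side -0.15 [ 0.4   -0.147  0.015] [ 0.52  -0.1    0.209]
side -0.10 [ 0.399 -0.1    0.016] [ 0.52  -0.052  0.21 ]
side -0.05 [ 0.518 -0.05   0.159] [ 0.52  -0.005  0.206]
top -0.60 [ 0.401 -0.6    0.016] [ 0.462 -0.565  0.096]
top -0.55 [ 0.389 -0.53   0.015] [ 0.473 -0.5    0.034]
top -0.50 [ 0.379 -0.499  0.015] [ 0.482 -0.45   0.037]
top -0.45 [ 0.392 -0.45   0.015] [ 0.496 -0.401  0.031]
top -0.40 [ 0.473 -0.399  0.015] [ 0.503 -0.358  0.078]
top -0.30 [ 0.38  -0.293  0.017] [ 0.452 -0.25   0.044]
top -0.25 [ 0.386 -0.25   0.015] [ 0.519 -0.201  0.216]
top -0.20 [ 0.517 -0.193  0.179] [ 0.52  -0.155  0.213]
top -0.15 [ 0.399 -0.15   0.016] [ 0.52  -0.1    0.213]
top -0.10 [ 0.396 -0.1    0.015] [ 0.52  -0.051  0.21 ]
top -0.05 [ 0.514 -0.049  0.162] [ 0.52  -0.002  0.209]
```

View pics/c.png

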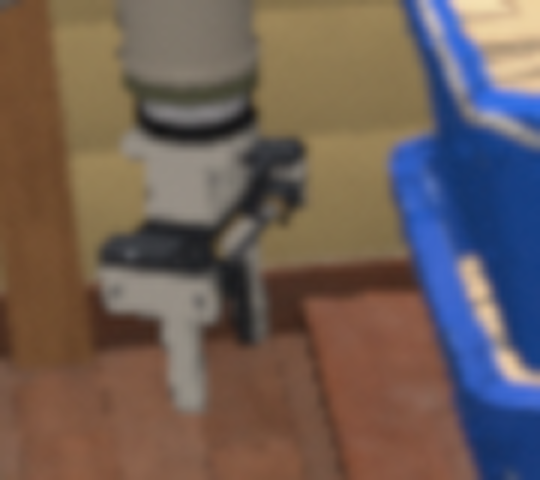

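```bash
cat >> h.py <<'E'
def pose():
    s=read_state();Rm=R.from_rotvec(s['orientation']).as_matrix();return s,np.array(s['tool_pos']),Rm
def plan(wps):
    # wps: list of (x,y,z,yawdeg,nrows); prints rows grouped by 5 (only first group is exact unless re-planned)
    s,p,Rm=pose();yaw=np.degrees(np.arctan2(Rm[1,0],Rm[0,0]))
    print('t',round(s['t'],2),'p',p.round(4),'yaw',yaw.round(1),'q',s['q'].round(2),'F',np.round(s['force'],1),'open',round(s['opening'],4),'zaxis',Rm[:,2].round(3))
    rows=[];cur=np.array([*p,yaw])
    for w in wps:
        tgt=np.array(w[:4],float);n=w[4] if len(w)>4 else max(1,int(np.ceil(max(np.linalg.norm(tgt[:3]-cur[:3])/.046,abs(tgt[3]-cur[3])/8))))
        for i in range(1,n+1):
            c=cur+(tgt-cur)*i/n
            rows.append([*(Rm.T@(c[:3]-p)*100).round(1),round(-np.radians(c[3]-yaw),2)])
        cur=tgt
    print(len(rows));print([[float(v) for v in r] for r in rows[:5]]); return rows
E
python3 - <<'E'
from h import *
plan([(.30,.30,.30,80),(.34,.1,.30,90),(.416,-.265,.20,103)])
for n in('side','top'):
    z=np.load(f'pics/{n}0.npz');C=cloud(n,z['d'])
    m=(C[...,0]>.36)&(C[...,0]<.6)&(C[...,2]>.23)&(C[...,1]<.6)&(C[...,1]>.2)
    print(n,C[m].min(0),C[m].max(0))
    m=(C[...,0]>.36)&(C[...,0]<.6)&(C[...,2]>.1)&(C[...,1]<.6)&(C[...,1]>.35);print(C[m].min(0))
E
```

```text
t 0.1 p [0.2617 0.5394 0.2287] yaw 64.1 q [ 1.03  0.13  1.49 -0.    1.52 -0.09] F [ 0.5  0.2 -0.2] open 0.0933 zaxis [-0.001 -0.001 -1.   ]
20
[[-3.3, 2.3, -1.2, -0.05], [-6.6, 4.6, -2.4, -0.09], [-9.9, 6.9, -3.5, -0.14], [-13.2, 9.3, -4.7, -0.18], [-16.6, 11.6, -5.9, -0.23]]
side [0.41763842 0.46756609 0.2300655 ] [0.59999337 0.59997371 0.40927042]
[0.41739167 0.35182147 0.10014826]
top [0.42106964 0.47355119 0.23001709] [0.59988385 0.59997138 0.40914143]
[0.41737717 0.47355119 0.10008702]
```

Call:
play_rows --increments '[[[-3.3,2.3,-1.2,-0.05],[-6.6,4.6,-2.4,-0.09],[-9.9,6.9,-3.5,-0.14],[-13.2,9.3,-4.7,-0.18],[-16.6,11.6,-5.9,-0.23]]]' --jaw 7.5 --squeeze 20

```text
t: 0.6
tool_pos: [0.2934, 0.3378, 0.2878]
orientation: [2.451, 1.964, -0.004]
force: [1.0, -0.2, 1.1]
opening: 0.075
```

```bash
python3 - <<'E'
from h import *
plan([(.34,.1,.30,90),(.416,-.265,.20,103)])
E
```

```text
t 0.6 p [0.2934 0.3378 0.2878] yaw 77.4 q [ 0.74 -0.31  1.79 -0.    1.66 -0.61] F [ 1.  -0.2  1.1] open 0.075 zaxis [-0.001 -0.002 -1.   ]
15
[[-3.7, 1.6, -0.2, -0.04], [-7.4, 3.2, -0.4, -0.07], [-11.1, 4.9, -0.6, -0.11], [-14.8, 6.5, -0.8, -0.15], [-18.5, 8.1, -1.0, -0.18]]
```

Call:
play_rows --increments '[[[-3.7,1.6,-0.2,-0.04],[-7.4,3.2,-0.4,-0.07],[-11.1,4.9,-0.6,-0.11],[-14.8,6.5,-0.8,-0.15],[-18.5,8.1,-1.0,-0.18]]]'

```text
t: 1.1
tool_pos: [0.3319, 0.1381, 0.298]
orientation: [2.262, 2.179, -0.004]
force: [0.2, -0.8, -0.4]
opening: 0.0753
```

```bash
python3 - <<'E'
from h import *
plan([(.416,-.265,.20,103,10)])
E
```

```text
t 1.1 p [0.3319 0.1381 0.298 ] yaw 87.8 q [ 0.25 -0.57  1.97 -0.    1.75 -1.28] F [ 0.2 -0.8 -0.4] open 0.0753 zaxis [-0.001 -0.002 -1.   ]
10
[[-4.0, 1.0, 1.0, -0.03], [-8.0, 2.0, 2.0, -0.05], [-12.0, 3.0, 3.0, -0.08], [-16.0, 4.0, 4.0, -0.11], [-20.0, 5.0, 4.9, -0.13]]
```

Call:
play_rows --increments '[[[-4.0,1.0,1.0,-0.03],[-8.0,2.0,2.0,-0.05],[-12.0,3.0,3.0,-0.08],[-16.0,4.0,4.0,-0.11],[-20.0,5.0,4.9,-0.13]]]'

```text
t: 1.6
tool_pos: [0.374, -0.0654, 0.2487]
orientation: [2.115, 2.322, -0.004]
force: [0.2, 1.1, 0.7]
opening: 0.0751
```

```bash
python3 - <<'E'
from h import *
plan([(.416,-.265,.12,103,5)])
E
```

```text
t 1.6 p [ 0.374  -0.0654  0.2487] yaw 95.3 q [-0.31 -0.51  2.01 -0.    1.64 -1.97] F [0.2 1.1 0.7] open 0.0751 zaxis [-0.001 -0.002 -1.   ]
5
[[-4.0, 0.5, 2.6, -0.03], [-8.1, 0.9, 5.2, -0.05], [-12.1, 1.4, 7.7, -0.08], [-16.2, 1.9, 10.3, -0.11], [-20.2, 2.3, 12.9, -0.13]]
```

Call:
play_rows --increments '[[[-4.0,0.5,2.2,-0.03],[-8.1,0.9,5.0,-0.05],[-12.1,1.4,7.7,-0.08],[-16.2,1.9,10.3,-0.11],[-20.2,2.3,12.9,-0.13]]]'

```text
t: 2.1
tool_pos: [0.4154, -0.2663, 0.1186]
orientation: [1.959, 2.456, -0.003]
force: [0.7, -0.0, 0.3]
opening: 0.0751
```

```bash
python3 - <<'E'
from h import *
plan([(.416,-.265,.12,103,1),(.416,-.265,.06,103,3)])
snap('top','top1');snap('side','side1')
s=np.load('pics/side1.npz')['im'];t=np.load('pics/top1.npz')['im']
cv2.imwrite('pics/d.png',np.hstack([cv2.resize(s[190:300,220:320],(500,550),interpolation=2)[:,:],cv2.resize(t[180:280,255:345],(300,333),interpolation=2)[:0] if 0 else np.zeros((550,0,3),np.uint8)]))
E
```

```text
t 2.1 p [ 0.4154 -0.2663  0.1186] yaw 102.8 q [-0.67 -0.08  1.91 -0.    1.31 -2.47] F [ 0.7 -0.   0.3] open 0.0751 zaxis [-0.001 -0.002 -1.   ]
4
[[0.1, 0.1, -0.1, -0.0], [0.1, 0.1, 1.9, -0.0], [0.1, 0.1, 3.9, -0.0], [0.1, 0.1, 5.9, -0.0]]
```

View pics/d.png

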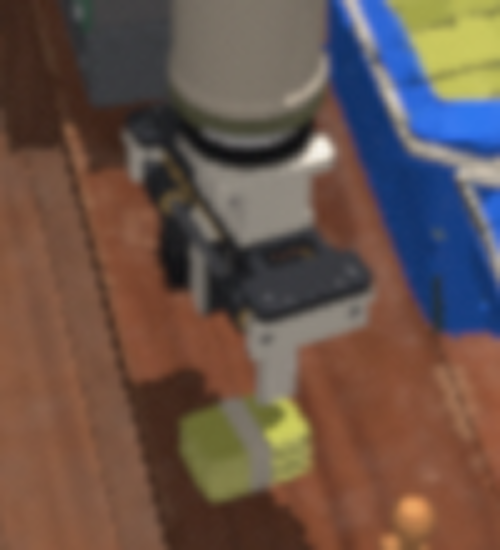

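The gripper is centred over the green bundle (about (245,450) in the crop), with its jaws across the narrow side. I'll lower it and grip.

Call:
play_rows --increments '[[[0.1,0.1,3.0,0],[0.1,0.1,6.0,0],[0.1,0.1,8.5,0],[0.1,0.1,10.0,0],[0.1,0.1,10.0,0]]]'

```text
t: 2.7
tool_pos: [0.412, -0.2638, 0.013]
orientation: [-1.957, -2.444, 0.005]
force: [0.4, -0.4, -0.0]
opening: 0.0749
```

Call:
play_rows --increments '[[[0,0,0,0],[0,0,0,0],[0,0,0,0],[0,0,0,0],[0,0,0,0]]]' --jaw 3.5 --squeeze 20

```text
t: 3.2
tool_pos: [0.4122, -0.2638, 0.0134]
orientation: [-1.957, -2.445, 0.005]
force: [-1.3, 1.8, 2.8]
opening: 0.0452
```

Call:
play_rows --increments '[[[0,0,0,0],[0,0,-1.0,0],[0,0,-3.0,0],[0,0,-6.0,0],[0,0,-9.0,0]]]'

```text
t: 3.7
tool_pos: [0.4126, -0.2638, 0.1044]
orientation: [-1.956, -2.444, 0.005]
force: [1.3, -0.9, -1.7]
opening: 0.0456
```

```bash
python3 - <<'E'
from h import *
plan([(.416,-.265,.28,103,3)])
snap('side','side2');s=np.load('pics/side2.npz')['im']
cv2.imwrite('pics/e.png',cv2.resize(s[170:290,220:320],(500,600),interpolation=2))
E
```

```text
t 3.7 p [ 0.4126 -0.2638  0.1044] yaw 102.6 q [-0.67 -0.06  1.92 -0.    1.3  -2.46] F [ 1.3 -0.9 -1.7] open 0.0456 zaxis [-0.011  0.005 -1.   ]
3
[[-0.0, 0.0, -5.9, -0.0], [-0.0, 0.1, -11.7, -0.0], [-0.1, 0.1, -17.6, -0.01]]
```

View pics/e.png

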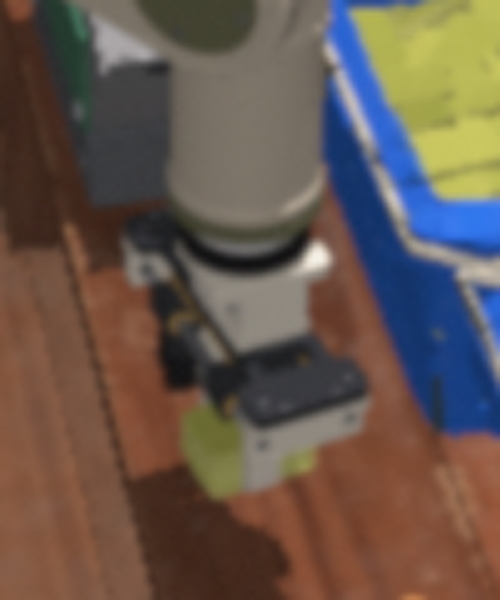

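The bundle is held clear of the table (about (240,455) in the crop). Next I'll carry it over the bin.

Call:
play_rows --increments '[[[0,0,-5,0],[0,0,-10,0],[0.5,0,-14,0],[3.0,-0.3,-17,0.03],[7.0,-0.5,-17.6,0.06]]]'

```text
t: 4.25
tool_pos: [0.3972, -0.2002, 0.2919]
orientation: [2.037, 2.385, -0.004]
force: [0.5, 1.1, -1.0]
opening: 0.0454
```

```bash
python3 - <<'E'
from h import *
plan([(.434,.1005,.28,91.4,9)])
E
```

```text
t 4.25 p [ 0.3972 -0.2002  0.2919] yaw 99.0 q [-0.58 -0.32  1.8  -0.    1.66 -2.31] F [ 0.5  1.1 -1. ] open 0.0454 zaxis [ 0.002 -0.005 -1.   ]
9
[[3.2, 0.9, 0.1, 0.01], [6.5, 1.9, 0.2, 0.03], [9.7, 2.8, 0.3, 0.04], [12.9, 3.7, 0.5, 0.06], [16.2, 4.6, 0.6, 0.07]]
```

Call:
play_rows --increments '[[[3.2,0.9,0.1,0.01],[6.5,1.9,0.2,0.03],[9.7,2.8,0.3,0.04],[12.9,3.7,0.5,0.06],[16.2,4.6,0.6,0.07]]]'

```text
t: 4.75
tool_pos: [0.417, -0.0317, 0.2855]
orientation: [2.12, 2.311, -0.003]
force: [0.2, 0.0, -2.2]
opening: 0.0455
```

```bash
python3 - <<'E'
from h import *
plan([(.434,.1005,.28,91.4,5)])
E
```

```text
t 4.75 p [ 0.417  -0.0317  0.2855] yaw 94.9 q [-0.19 -0.4   1.87 -0.    1.67 -1.85] F [ 0.2  0.  -2.2] open 0.0455 zaxis [ 0.003 -0.005 -1.   ]
5
[[2.6, 0.6, 0.1, 0.01], [5.2, 1.1, 0.2, 0.02], [7.8, 1.7, 0.3, 0.04], [10.4, 2.3, 0.4, 0.05], [13.0, 2.8, 0.5, 0.06]]
```

Call:
play_rows --increments '[[[2.6,0.6,0.1,0.01],[5.2,1.1,0.2,0.02],[7.8,1.7,0.3,0.04],[10.8,2.3,0.4,0.05],[13.0,2.8,0.5,0.06]]]'

```text
t: 5.25
tool_pos: [0.4335, 0.1018, 0.2802]
orientation: [2.188, 2.247, -0.002]
force: [-0.3, -0.4, -1.7]
opening: 0.0459
```

```bash
python3 - <<'E'
from h import *
snap('side','side3');snap('top','top3')
plan([(.434,.1005,.20,91.4,2),(.434,.1005,.16,91.4,3)])
s=np.load('pics/side3.npz')['im'];t=np.load('pics/top3.npz')['im']
cv2.imwrite('pics/f.png',np.hstack([cv2.resize(s[110:230,210:300],(375,500),interpolation=2),cv2.resize(t[200:290,150:222],(400,500),interpolation=2)]))
C=cloud('side',np.load('pics/side3.npz')['d']);m=(C[...,0]>.37)&(C[...,0]<.5)&(C[...,1]>-.02)&(C[...,1]<.075)&(C[...,2]>.09)&(C[...,2]<.2)
P=C[m]
for z in np.arange(.09,.2,.01):
    q=P[(P[:,2]>z)&(P[:,2]<z+.01)]
    if len(q): print(z.round(2),len(q),np.median(q[:,1]).round(3),q[:,1].min().round(3))
E
```

```text
t 5.35 p [0.4334 0.1023 0.2799] yaw 91.7 q [ 0.12 -0.32  1.82 -0.    1.64 -1.48] F [-0.2  0.3 -1.8] open 0.0454 zaxis [ 0.002 -0.004 -1.   ]
5
[[-0.1, 0.0, 4.0, 0.0], [-0.1, 0.0, 8.0, 0.0], [-0.1, 0.0, 9.3, 0.0], [-0.1, 0.0, 10.7, 0.0], [-0.1, 0.0, 12.0, 0.0]]
0.09 3 0.075 0.075
0.1 22 0.073 0.07
0.11 42 0.068 0.062
0.12 42 0.063 0.056
0.13 42 0.055 0.049
0.14 42 0.05 0.043
0.15 44 0.043 0.035
0.16 48 0.037 0.031
0.17 56 0.032 0.027
```

View pics/f.png

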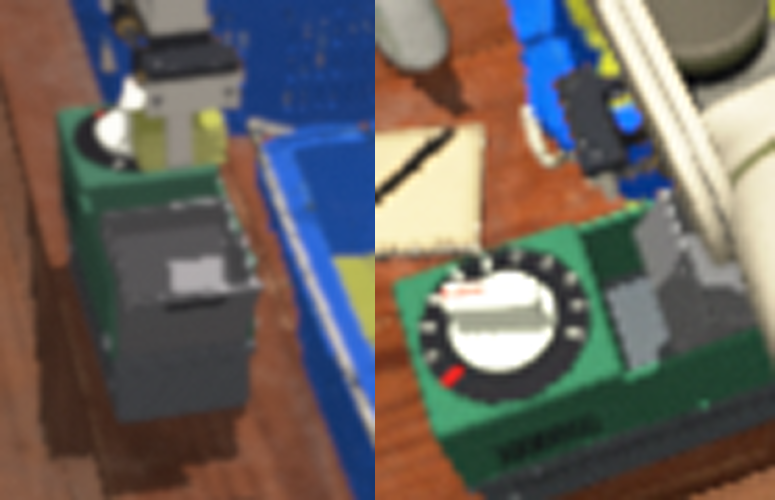

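The bundle hangs over the bin, its front face at about (150,140) in the left crop. The bin is still tipped. The dial pointer sits two clicks clockwise of the red mark (about 49° measured). I'll lower it now.

Call:
play_rows --increments '[[[-0.05,0,3.5,0],[-0.05,0,7.0,0],[-0.05,0,9.5,0],[-0.05,0,11.5,0],[-0.05,0,12.0,0]]]'

```text
t: 5.85
tool_pos: [0.432, 0.1004, 0.1575]
orientation: [2.188, 2.251, -0.008]
force: [-0.8, 0.3, -1.3]
opening: 0.0453
```

```bash
python3 - <<'E'
from h import *
plan([(.434,.1015,.16,91.4,2)])
E
```

```text
t 5.85 p [0.432  0.1004 0.1575] yaw 91.6 q [ 0.12 -0.26  1.99 -0.01  1.41 -1.48] F [-0.8  0.3 -1.3] open 0.0453 zaxis [-0.002 -0.005 -1.   ]
2
[[0.1, 0.1, -0.1, 0.0], [0.1, 0.2, -0.3, 0.0]]
```

Call:
play_rows --increments '[[[0.1,0.2,-0.2,0],[0.1,0.2,-0.2,0],[0.1,0.2,-0.2,0],[0.1,0.2,-0.2,0],[0.1,0.2,-0.2,0]]]' --jaw 5.3

```text
t: 6.35
tool_pos: [0.4344, 0.1015, 0.1603]
orientation: [2.187, 2.251, -0.006]
force: [0.1, -0.2, -0.7]
opening: 0.053
```

Call:
play_rows --increments '[[[0,0,-0.5,0],[0,0,-2.0,0],[0,0,-5.0,0],[0,0,-9.0,0],[0,0,-13.0,0]]]'

```text
t: 6.85
tool_pos: [0.4341, 0.1022, 0.2928]
orientation: [2.187, 2.251, -0.006]
force: [1.5, -0.0, 0.6]
opening: 0.053
```

```bash
python3 - <<'E'
from h import *
snap('side','side4');snap('top','top4')
plan([(.434,-.03,.29,91.4,3)])
s=np.load('pics/side4.npz')['im'];t=np.load('pics/top4.npz')['im']
cv2.imwrite('pics/g.png',np.hstack([cv2.resize(s[110:230,210:300],(375,500),interpolation=2),cv2.resize(t[200:290,150:250],(400,500),interpolation=2)]))
E
```

```text
t 6.95 p [0.4372 0.1026 0.2983] yaw 91.6 q [ 0.12 -0.31  1.78 -0.    1.66 -1.48] F [0.8 0.3 0.8] open 0.0527 zaxis [ 0.011 -0.004 -1.   ]
3
[[-4.4, -0.2, 0.3, 0.0], [-8.8, -0.5, 0.6, 0.0], [-13.2, -0.7, 0.9, 0.0]]
```

View pics/g.png

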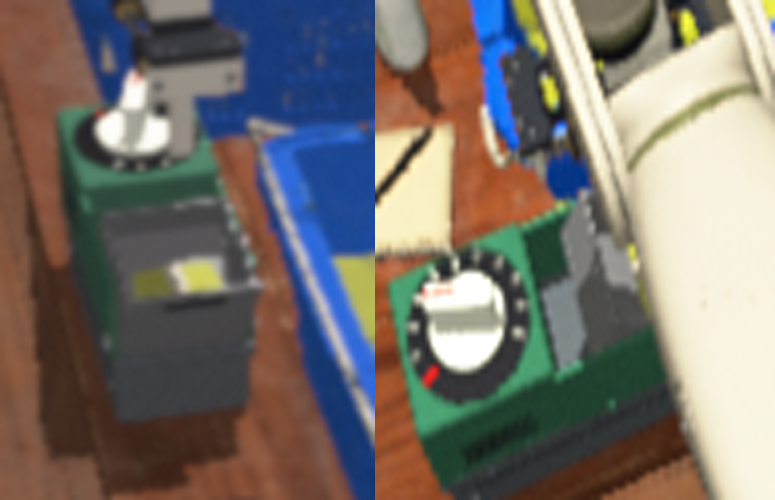

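The bundle is inside the bin, visible at about (180,275) in the left crop. Next I'll back off to the panel side, close the jaws and push the panel.

Call:
play_rows --increments '[[[-4.4,-0.1,-0.5,0],[-8.8,-0.2,0,0],[-13.2,-0.3,0.6,0],[-15.2,-0.3,3.0,0],[-15.2,-0.3,7.0,0]]]' --jaw 0

```text
t: 7.45
tool_pos: [0.4411, -0.0528, 0.2317]
orientation: [2.182, 2.237, 0.012]
force: [0.8, 0.1, -0.6]
opening: 0.0179
```

```bash
python3 - <<'E'
from h import *
plan([(.4375,-.04,.178,91.4,2),(.4385,.0,.178,91.4,3)])
E
```

```text
t 7.45 p [ 0.4411 -0.0528  0.2317] yaw 91.4 q [-0.23 -0.32  1.91 -0.    1.54 -1.83] F [ 0.8  0.1 -0.6] open 0.0179 zaxis [ 0.017 -0.006 -1.   ]
5
[[0.7, -0.2, 2.7, 0.0], [1.3, -0.4, 5.4, 0.0], [2.7, -0.3, 5.3, 0.0], [4.0, -0.3, 5.3, 0.0], [5.3, -0.2, 5.3, 0.0]]
```

Call:
play_rows --increments '[[[0,-0.3,2.7,0],[0.3,-0.3,5.3,0],[1.3,-0.3,5.3,0],[2.5,-0.3,5.3,0],[3.5,-0.3,5.3,0]]]'

```text
t: 7.95
tool_pos: [0.4391, -0.0171, 0.1805]
orientation: [2.18, 2.237, 0.015]
force: [0.2, 0.2, -0.9]
opening: 0.0009
```

```bash
python3 - <<'E'
from h import *
plan([(.4385,.04,.176,91.4,5)])
E
```

```text
t 7.95 p [ 0.4391 -0.0171  0.1805] yaw 91.5 q [-0.15 -0.31  2.   -0.    1.44 -1.75] F [ 0.2  0.2 -0.9] open 0.0009 zaxis [ 0.02  -0.006 -1.   ]
5
[[1.1, 0.0, 0.1, 0.0], [2.3, 0.0, 0.2, 0.0], [3.4, 0.0, 0.2, 0.0], [4.6, 0.1, 0.3, 0.0], [5.7, 0.1, 0.4, 0.0]]
```

Call:
play_rows --increments '[[[0.5,0,0.9,0],[1.3,0,0.9,0],[2.2,0,0.9,0],[3.2,0,0.9,0],[4.2,0,0.9,0]]]'

```text
t: 8.45
tool_pos: [0.4387, 0.025, 0.172]
orientation: [2.179, 2.235, 0.014]
force: [0.3, -3.8, 3.3]
opening: 0.0005
```

```bash
python3 - <<'E'
from h import *
plan([(.4385,.068,.172,91.4,5)])
E
```

```text
t 8.45 p [0.4387 0.025  0.172 ] yaw 91.4 q [-0.05 -0.31  2.01 -0.01  1.42 -1.65] F [ 0.3 -3.8  3.3] open 0.0005 zaxis [ 0.021 -0.008 -1.   ]
5
[[0.9, 0.0, -0.0, 0.0], [1.7, 0.0, -0.0, 0.0], [2.6, 0.1, -0.0, 0.0], [3.4, 0.1, -0.0, 0.0], [4.3, 0.1, -0.0, 0.0]]
```

Contact reads about 4 N. I'll keep pushing.

Call:
play_rows --increments '[[[0.8,0,0,0],[1.6,0,0,0],[2.4,0,0,0],[3.2,0,0,0],[3.9,0,0,0]]]'

```text
t: 8.95
tool_pos: [0.4376, 0.0645, 0.1716]
orientation: [2.179, 2.235, 0.014]
force: [-0.6, -0.1, 0.7]
opening: 0.0004
```

```bash
python3 - <<'E'
from h import *
plan([(.4385,.075,.172,91.4,5)])
E
```

```text
t 8.95 p [0.4376 0.0645 0.1716] yaw 91.5 q [ 0.04 -0.3   2.   -0.01  1.42 -1.56] F [-0.6 -0.1  0.7] open 0.0004 zaxis [ 0.021 -0.008 -1.   ]
5
[[0.2, 0.0, -0.0, 0.0], [0.4, 0.0, -0.0, 0.0], [0.6, 0.1, -0.0, 0.0], [0.8, 0.1, -0.0, 0.0], [1.0, 0.1, -0.0, 0.0]]
```

Call:
play_rows --increments '[[[0.2,0,0,0],[0.4,0,0,0],[0.6,0,0,0],[0.8,0,0,0],[0.9,0,0,0]]]'

```text
t: 9.45
tool_pos: [0.4374, 0.0736, 0.1715]
orientation: [2.179, 2.235, 0.014]
force: [-0.2, -0.5, 0.4]
opening: 0.0003
```

```bash
python3 - <<'E'
from h import *
plan([(.4385,.075,.172,91.4,5)])
snap('side','side5')
s=np.load('pics/side5.npz')['im']
cv2.imwrite('pics/i.png',cv2.resize(s[110:230,210:300],(450,600),interpolation=2))
E
```

```text
t 9.45 p [0.4374 0.0736 0.1715] yaw 91.4 q [ 0.06 -0.29  2.   -0.01  1.42 -1.54] F [-0.2 -0.5  0.4] open 0.0003 zaxis [ 0.021 -0.008 -1.   ]
5
[[0.0, 0.0, -0.0, 0.0], [0.1, 0.0, -0.0, 0.0], [0.1, 0.1, -0.0, 0.0], [0.1, 0.1, -0.0, 0.0], [0.1, 0.1, -0.0, 0.0]]
```

View pics/i.png

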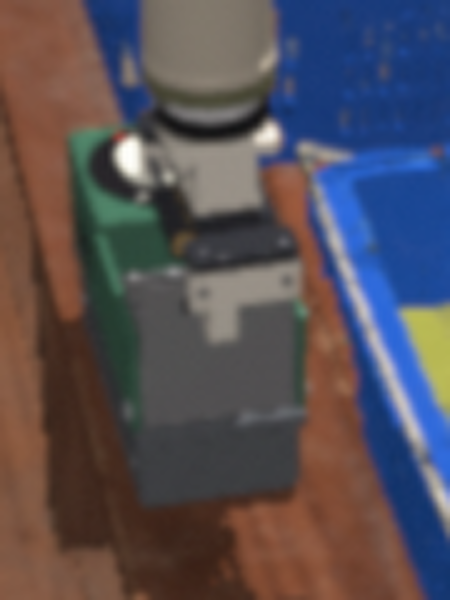

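The panel looks upright and closed, around (215,340). I'll back off and measure it.

Call:
play_rows --increments '[[[-1.5,0,0,0],[-3.0,0,-1.0,0],[-4.5,0,-5.0,0],[-4.5,0,-9.5,0],[-4.5,0,-13.5,0]]]'

```text
t: 10.0
tool_pos: [0.4355, 0.0291, 0.3088]
orientation: [2.18, 2.233, 0.014]
force: [1.5, 0.4, 0.7]
opening: 0.0004
```

```bash
python3 - <<'E'
from h import *
snap('side','side6'); plan([(.40,.15,.31,120,5)])
z=np.load('pics/side6.npz');s=z['im'];C=cloud('side',z['d']);m=(C[...,0]>.385)&(C[...,0]<.485)&(C[...,1]>-.02)&(C[...,1]<.12)&(C[...,2]>.05)&(C[...,2]<.205)
P=C[m]
for h in np.arange(.05,.21,.01):
    q=P[(P[:,2]>h)&(P[:,2]<h+.01)]
    if len(q): print(h.round(2),len(q),np.median(q[:,1]).round(4))
cv2.imwrite('pics/j.png',cv2.resize(s[110:230,210:300],(450,600),interpolation=2))
E
```

```text
t 10.05 p [0.4377 0.0292 0.3164] yaw 91.4 q [-0.04 -0.37  1.79 -0.01  1.69 -1.64] F [ 0.3 -0.3  5.3] open 0.0002 zaxis [ 0.031 -0.008 -0.999]
5
[[2.4, -0.7, 0.1, -0.1], [4.9, -1.4, 0.2, -0.2], [7.3, -2.1, 0.3, -0.3], [9.7, -2.8, 0.3, -0.4], [12.2, -3.5, 0.4, -0.5]]
0.05 57 0.0895
0.06 34 0.0857
0.07 94 0.0863
0.08 69 0.0905
0.09 64 0.0912
0.1 63 0.0902
0.11 73 0.0905
0.12 64 0.09
0.13 71 0.0897
0.14 67 0.0906
0.15 66 0.0906
0.16 77 0.0906
0.17 63 0.091
0.18 75 0.0905
0.19 48 0.0906
0.2 1 0.0828
```

View pics/j.png

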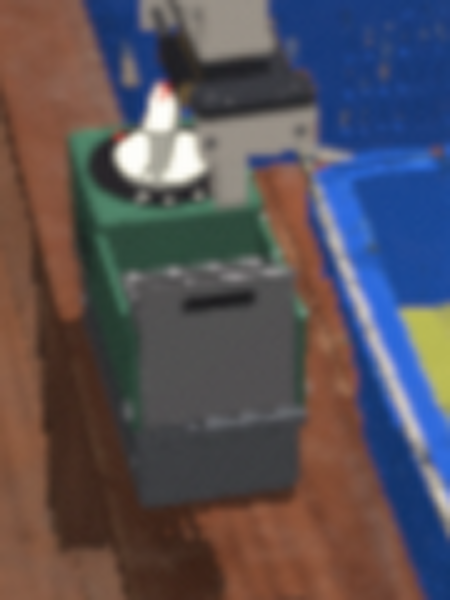

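The panel is vertical: y = 0.0905 ± 0.0005 from z = 0.08 to 0.20, so the bin is shut. Now the dial.

Call:
play_rows --increments '[[[3.5,-0.4,0,-0.14],[8.0,-0.5,0,-0.28],[12.5,-0.5,0,-0.42],[17.0,-0.4,0,-0.56],[21.5,-0.3,0,-0.7]]]' --jaw 5.5

```text
t: 10.55
tool_pos: [0.4293, 0.2458, 0.3143]
orientation: [1.269, 2.838, 0.009]
force: [0.6, -0.2, -0.2]
opening: 0.0358
```

```bash
python3 - <<'E'
from h import *
plan([(.4336,.2767,.30,163.4,5)])
E
```

```text
t 10.55 p [0.4293 0.2458 0.3143] yaw 131.8 q [ 0.43 -0.2   1.66 -0.02  1.66 -1.87] F [ 0.6 -0.2 -0.2] open 0.0358 zaxis [ 0.032 -0.008 -0.999]
5
[[0.4, 0.5, 0.3, -0.11], [0.8, 0.9, 0.6, -0.22], [1.2, 1.4, 0.9, -0.33], [1.6, 1.9, 1.1, -0.44], [2.1, 2.4, 1.4, -0.55]]
```

Call:
play_rows --increments '[[[0.5,0.6,0.3,-0.13],[1.0,1.2,0.6,-0.26],[1.6,1.8,0.9,-0.4],[2.1,2.4,1.1,-0.53],[2.1,2.4,1.4,-0.55]]]'

```text
t: 11.05
tool_pos: [0.4336, 0.278, 0.2997]
orientation: [0.445, 3.077, -0.005]
force: [0.9, -0.2, -0.4]
opening: 0.055
```

```bash
python3 - <<'E'
from h import *
snap('top','top7'); snap('side','side7')
plan([(.4336,.2767,.197,163.4,5)])
for n in('top','side'):
    z=np.load(f'pics/{n}7.npz');C=cloud(n,z['d']);im=z['im'];hsv=cv2.cvtColor(im,cv2.COLOR_BGR2HSV)
    w=(C[...,0]>.37)&(C[...,0]<.5)&(C[...,1]>.21)&(C[...,1]<.34)&(C[...,2]>.212)&(C[...,2]<.228)
    Q=C[w][:,:2].astype(np.float32)
    if len(Q)>4: print(n,len(Q),cv2.minAreaRect(Q))
cv2.imwrite('pics/k.png',np.hstack([cv2.resize(np.load('pics/side7.npz')['im'][90:180,200:290],(390,390),interpolation=2),cv2.resize(np.load('pics/top7.npz')['im'][210:290,140:220],(390,390),interpolation=2)]))
E
```

```text
t 11.15 p [0.4333 0.2771 0.2994] yaw 163.2 q [ 0.49 -0.14  1.63 -0.02  1.63 -2.36] F [-0.1  0.  -0.2] open 0.055 zaxis [ 0.031 -0.009 -0.999]
5
[[0.1, -0.0, 2.0, -0.0], [0.1, -0.0, 4.1, -0.0], [0.2, -0.0, 6.1, -0.0], [0.2, -0.0, 8.2, -0.0], [0.3, -0.0, 10.2, -0.0]]
side 49 ((0.4345892071723938, 0.2787885367870331), (0.06710273772478104, 0.017539240419864655), 72.4839859008789)
```

View pics/k.png

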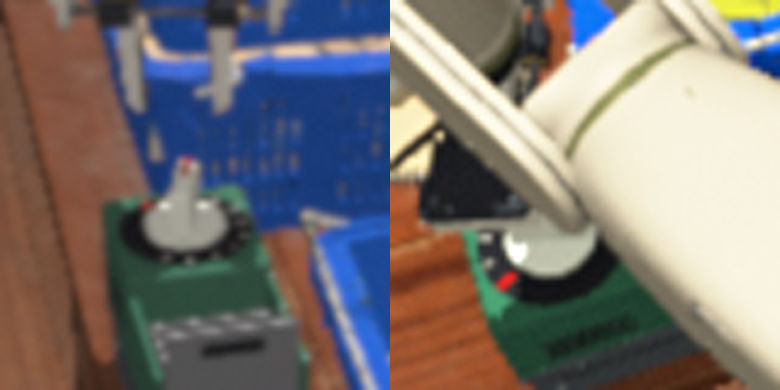

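In the side crop the open jaws sit above the bar grip at (188,165), with the red pointer end facing away. I'll descend.

Call:
play_rows --increments '[[[0,0,2.5,0],[0.1,0,5.0,0],[0.1,0,7.5,0],[0.2,0,9.5,0],[0.2,0,10.1,0]]]'

```text
t: 11.65
tool_pos: [0.4333, 0.2756, 0.1958]
orientation: [0.46, 3.079, -0.01]
force: [-0.3, -0.4, -0.8]
opening: 0.0548
```

Call:
play_rows --increments '[[[0,0,0,0],[0,0,0,0],[0,0,0,0],[0,0,0,0],[0,0,0,0]]]' --jaw 1.0 --squeeze 15

```text
t: 12.15
tool_pos: [0.4337, 0.2758, 0.1966]
orientation: [0.46, 3.078, -0.009]
force: [0.7, 0.0, 0.0]
opening: 0.0195
```

```bash
python3 - <<'E'
from h import *
plan([(.4336,.2767,.197,163.4,5)])
E
```

```text
t 12.15 p [0.4337 0.2758 0.1966] yaw 163.0 q [ 0.48 -0.1   1.79 -0.02  1.44 -2.36] F [0.7 0.  0. ] open 0.0195 zaxis [ 0.029 -0.01  -1.   ]
5
[[0.0, 0.0, -0.0, -0.0], [0.0, 0.0, -0.0, -0.0], [0.0, 0.0, -0.0, -0.0], [0.0, 0.1, -0.0, -0.01], [0.0, 0.1, -0.0, -0.01]]
```

Call:
play_rows --increments '[[[0,0,0,0],[0,0,0,0],[0,0,0,0.1],[0,0,0,0.22],[0,0,0,0.34]]]' --squeeze 40

```text
t: 12.65
tool_pos: [0.4316, 0.2769, 0.1965]
orientation: [0.982, 2.957, -0.001]
force: [-14.4, 6.6, 3.2]
opening: 0.0181
```

```bash
python3 - <<'E'
from h import *
plan([(.4336,.2765,.197,67.4,12)]);print(read_state()['wrist_torque'])
E
```

```text
t 12.65 p [0.4316 0.2769 0.1965] yaw 143.3 q [ 0.48 -0.11  1.79 -0.02  1.44 -2.01] F [-14.4   6.6   3.2] open 0.0181 zaxis [ 0.024 -0.008 -1.   ]
12
[[-0.0, 0.0, -0.0, 0.11], [-0.0, 0.0, -0.0, 0.22], [-0.0, 0.0, -0.0, 0.33], [-0.1, 0.0, -0.0, 0.44], [-0.1, 0.0, -0.0, 0.55]]
[1.45647671 3.05465367 0.05155898]
```

Call:
play_rows --increments '[[[-0.1,0,0,0.11],[-0.1,0,0,0.22],[-0.1,0,0,0.33],[-0.1,0,0,0.44],[-0.1,0,0,0.55]]]'

```text
t: 13.15
tool_pos: [0.4293, 0.2797, 0.1964]
orientation: [1.755, 2.585, 0.013]
force: [-14.0, 17.9, 2.2]
opening: 0.0179
```

```bash
python3 - <<'E'
from h import *
plan([(.432,.2765,.197,67.4,12)]);print(read_state()['wrist_torque'])
E
```

```text
t 13.15 p [0.4293 0.2797 0.1964] yaw 111.6 q [ 0.49 -0.1   1.79 -0.01  1.45 -1.46] F [-14.   17.9   2.2] open 0.0179 zaxis [ 0.018 -0.003 -1.   ]
12
[[-0.0, 0.0, -0.0, 0.06], [-0.1, 0.0, -0.0, 0.13], [-0.1, 0.0, -0.0, 0.19], [-0.1, 0.0, -0.0, 0.26], [-0.2, 0.1, -0.0, 0.32]]
[3.34118179 3.1341771  0.34129967]
```

The side force has risen to 23 N, so the grip is off-centre. I'll release, look and regrasp.

Call:
play_rows --increments '[[[0,0,0,0],[0,0,0,0],[0,0,0,0],[0,0,0,0]]]' --jaw 5.5

```text
t: 13.55
tool_pos: [0.4297, 0.2794, 0.1965]
orientation: [1.755, 2.585, 0.013]
force: [0.5, -0.1, 0.7]
opening: 0.0452
```

```bash
cat > dial.py <<'E'
from h import *
def dial(tag):
    for n in('side','top'):
        snap(n,n+tag)
        z=np.load(f'pics/{n}{tag}.npz');C=cloud(n,z['d']);im=z['im'];hsv=cv2.cvtColor(im,cv2.COLOR_BGR2HSV)
        reg=(C[...,0]>.385)&(C[...,0]<.485)&(C[...,1]>.225)&(C[...,1]<.33)
        w=reg&(C[...,2]>.205)&(C[...,2]<.226)&(np.hypot(C[...,0]-.434,C[...,1]-.277)<.034)
        Q=C[w][:,:2].astype(np.float32)
        if len(Q)>8: print(n,len(Q),[np.round(v,4) for v in cv2.minAreaRect(Q)])
        r=reg&((hsv[...,0]<10)|(hsv[...,0]>168))&(hsv[...,1]>90)&(C[...,2]>.165)
        print('red',C[r].round(3).tolist())
    a=np.load(f'pics/side{tag}.npz')['im'][90:180,200:290];b=np.load(f'pics/top{tag}.npz')['im'][210:290,140:220]
    cv2.imwrite(f'pics/dial{tag}.png',np.hstack([cv2.resize(a,(390,390),interpolation=2),cv2.resize(b,(390,390),interpolation=2)]))
E
python3 -c "
from dial import *
plan([(.434,.2775,.197,111.6,1)]);dial('8')"
```

```text
t 13.55 p [0.4297 0.2794 0.1965] yaw 111.7 q [ 0.48 -0.1   1.79 -0.01  1.44 -1.46] F [ 0.5 -0.1  0.7] open 0.0452 zaxis [ 0.019 -0.003 -1.   ]
1
[[-0.3, 0.3, -0.0, 0.0]]
side 82 [array([0.4307, 0.2751]), array([0.047 , 0.0608]), np.float64(55.2598)]
red [[0.409, 0.326, 0.168]]
red [[0.468, 0.234, 0.313], [0.466, 0.238, 0.312], [0.459, 0.232, 0.299], [0.417, 0.317, 0.173], [0.413, 0.321, 0.175], [0.414, 0.318, 0.171], [0.41, 0.314, 0.177], [0.41, 0.311, 0.173], [0.415, 0.327, 0.166], [0.411, 0.323, 0.172], [0.411, 0.319, 0.17], [0.407, 0.316, 0.174], [0.407, 0.312, 0.172], [0.409, 0.327, 0.171], [0.408, 0.324, 0.171], [0.406, 0.32, 0.17], [0.405, 0.317, 0.171], [0.402, 0.324, 0.174], [0.404, 0.322, 0.167]]
```

View pics/dial8.png

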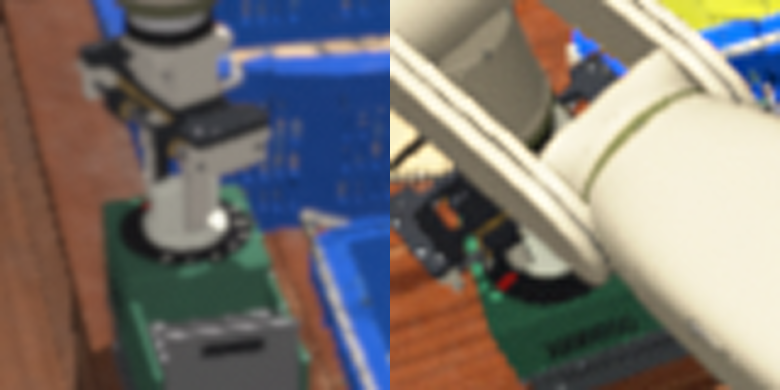

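Call:
play_rows --increments '[[[0,0,0,0],[0,0,-2.0,0],[-0.1,0.2,-5.0,0],[-0.2,0.3,-8.5,0],[-0.3,0.3,-11.0,0]]]'

```text
t: 14.15
tool_pos: [0.4319, 0.2781, 0.3089]
orientation: [1.755, 2.584, 0.015]
force: [0.8, 0.1, -0.1]
opening: 0.055
```

```bash
python3 -c "
from dial import *
dial('9');plan([(.434,.2775,.197,111.6,1)])"
```

```text
side 83 [array([0.4344, 0.2744]), array([0.063 , 0.0239]), np.float64(29.0401)]
red [[0.445, 0.294, 0.217], [0.405, 0.326, 0.169]]
top 59 [array([0.4317, 0.2819]), array([0.061, 0.014]), np.float64(32.7868)]
red [[0.47, 0.228, 0.433], [0.469, 0.232, 0.43], [0.475, 0.227, 0.4], [0.462, 0.228, 0.408], [0.457, 0.226, 0.409], [0.452, 0.227, 0.41], [0.461, 0.293, 0.219], [0.453, 0.289, 0.225], [0.449, 0.287, 0.222], [0.447, 0.285, 0.217], [0.44, 0.283, 0.221], [0.439, 0.279, 0.219], [0.418, 0.318, 0.171], [0.419, 0.315, 0.166], [0.412, 0.321, 0.177], [0.414, 0.318, 0.171], [0.413, 0.315, 0.171], [0.414, 0.312, 0.167], [0.41, 0.323, 0.173], [0.411, 0.319, 0.17], [0.409, 0.327, 0.171], [0.408, 0.324, 0.169], [0.409, 0.321, 0.165], [0.406, 0.317, 0.168], [0.403, 0.327, 0.175], [0.402, 0.324, 0.174], [0.402, 0.321, 0.171]]
t 14.25 p [0.4332 0.2788 0.3114] yaw 111.6 q [ 0.48 -0.14  1.61 -0.01  1.65 -1.47] F [0.3 0.3 1.6] open 0.055 zaxis [ 0.025  0.    -1.   ]
1
[[-0.0, -0.2, 11.4, 0.0]]
```

View pics/dial9.png

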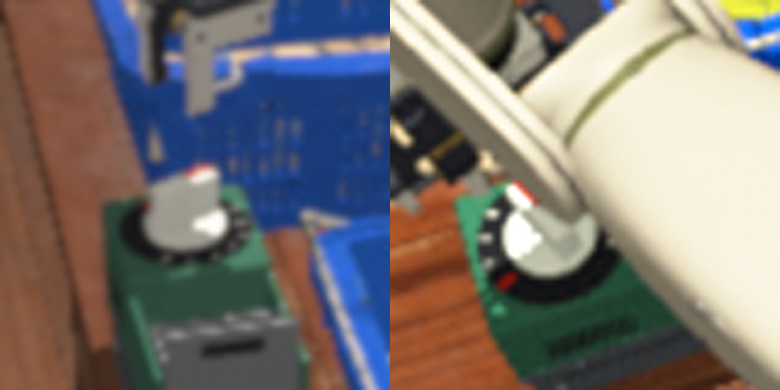

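```bash
python3 -c "
from h import *
for tag in ('0','9'):
  for n in('side','top'):
    z=np.load(f'pics/{n}{tag}.npz');C=cloud(n,z['d'])
    for lo in (.208,.212,.215):
        w=(C[...,2]>lo)&(C[...,2]<.227)&(np.hypot(C[...,0]-.434,C[...,1]-.277)<.036)
        Q=C[w][:,:2];c=Q.mean(0);u,s,vt=np.linalg.svd(Q-c);print(tag,n,lo,len(Q),c.round(4),np.degrees(np.arctan2(vt[0,1],vt[0,0])).round(1)%180,[np.round(v,3) for v in cv2.minAreaRect(Q.astype(np.float32))])
"
```

```text
0 side 0.208 54 [0.4332 0.2735] 74.1 [array([0.434, 0.277]), array([0.064, 0.017]), np.float64(71.588)]
0 side 0.212 46 [0.4339 0.2756] 75.9 [array([0.434, 0.277]), array([0.064, 0.017]), np.float64(72.716)]
0 side 0.215 40 [0.4336 0.2771] 75.4 [array([0.434, 0.277]), array([0.063, 0.016]), np.float64(73.9)]
0 top 0.208 94 [0.4328 0.2784] 74.6 [array([0.435, 0.279]), array([0.062, 0.023]), np.float64(76.463)]
0 top 0.212 81 [0.4333 0.2788] 75.2 [array([0.435, 0.279]), array([0.062, 0.022]), np.float64(71.043)]
0 top 0.215 63 [0.4336 0.2784] 73.8 [array([0.434, 0.279]), array([0.062, 0.021]), np.float64(71.043)]
9 side 0.208 72 [0.4338 0.2759] 21.599999999999994 [array([0.434, 0.274]), array([0.063, 0.024]), np.float64(29.04)]
9 side 0.212 55 [0.4335 0.2765] 22.400000000000006 [array([0.434, 0.274]), array([0.061, 0.024]), np.float64(29.04)]
9 side 0.215 42 [0.4337 0.2773] 22.69999999999999 [array([0.435, 0.275]), array([0.058, 0.024]), np.float64(29.04)]
9 top 0.208 56 [0.4293 0.2795] 29.599999999999994 [array([0.432, 0.282]), array([0.061, 0.014]), np.float64(32.787)]
9 top 0.212 49 [0.4304 0.28  ] 29.0 [array([0.432, 0.282]), array([0.061, 0.014]), np.float64(32.787)]
9 top 0.215 45 [0.4322 0.2808] 30.19999999999999 [array([0.432, 0.282]), array([0.061, 0.014]), np.float64(32.787)]
```

The dial is at click 4 (pointer about 25°, from PCA fits). The earlier constraint forces suggest its axis is about 3 mm further in +y in robot coordinates. I'll regrasp with that correction.

```bash
python3 -c "
from h import *
plan([(.4345,.280,.197,115.4,5)])"
```

```text
t 14.25 p [0.4332 0.2788 0.3114] yaw 111.6 q [ 0.48 -0.14  1.61 -0.01  1.65 -1.47] F [0.3 0.3 1.6] open 0.055 zaxis [ 0.025  0.    -1.   ]
5
[[0.0, -0.0, 2.3, -0.01], [0.1, -0.0, 4.6, -0.03], [0.1, -0.1, 6.9, -0.04], [0.1, -0.1, 9.1, -0.05], [0.2, -0.1, 11.4, -0.07]]
```

Call:
play_rows --increments '[[[0.1,0,2.5,-0.03],[0.2,-0.1,5.5,-0.07],[0.2,-0.1,8.5,-0.07],[0.2,-0.1,10.8,-0.07],[0.2,-0.1,11.4,-0.07]]]'

```text
t: 14.75
tool_pos: [0.4323, 0.2791, 0.193]
orientation: [1.663, 2.644, 0.013]
force: [-0.0, -0.2, -0.1]
opening: 0.0548
```

Call:
play_rows --increments '[[[0,0,0,0],[0,0,0,0],[0,0,0,0],[0,0,0,0],[0,0,0,0]]]' --jaw 1.0 --squeeze 30

```text
t: 15.25
tool_pos: [0.4326, 0.2799, 0.1941]
orientation: [1.663, 2.644, 0.016]
force: [-8.6, 16.2, 3.6]
opening: 0.02
```

Call:
play_rows --increments '[[[0,0,0,0],[0,0,0,0]]]'

```text
t: 15.45
tool_pos: [0.4321, 0.2809, 0.1942]
orientation: [1.663, 2.646, 0.018]
force: [-2.5, 4.9, -1.7]
opening: 0.018
```

```bash
python3 -c "
from h import *
plan([(.4345,.280,.197,67.4,7)])"
```

```text
t 15.45 p [0.4321 0.2809 0.1942] yaw 115.7 q [ 0.48 -0.1   1.78 -0.01  1.44 -1.54] F [-2.5  4.9 -1.7] open 0.018 zaxis [ 0.02   0.001 -1.   ]
7
[[-0.0, 0.0, -0.0, 0.12], [-0.1, 0.1, -0.1, 0.24], [-0.1, 0.1, -0.1, 0.36], [-0.1, 0.1, -0.2, 0.48], [-0.1, 0.1, -0.2, 0.6]]
```

Call:
play_rows --increments '[[[0,0.05,-0.1,0.1],[0,0.1,-0.2,0.2],[0,0.15,-0.2,0.3],[0,0.2,-0.2,0.4],[0,0.25,-0.2,0.5]]]'

```text
t: 15.95
tool_pos: [0.4319, 0.2827, 0.1943]
orientation: [2.275, 2.154, 0.018]
force: [-6.7, 8.4, -7.7]
opening: 0.0177
```

```bash
python3 -c "
from h import *
plan([(.4345,.282,.197,67.4,4)])"
```

```text
t 15.95 p [0.4319 0.2827 0.1943] yaw 86.9 q [ 0.48 -0.09  1.78 -0.01  1.44 -1.03] F [-6.7  8.4 -7.7] open 0.0177 zaxis [ 0.014  0.002 -1.   ]
4
[[-0.0, 0.1, -0.1, 0.08], [-0.0, 0.1, -0.1, 0.17], [-0.0, 0.2, -0.2, 0.25], [-0.1, 0.3, -0.3, 0.34]]
```

The forces are modest, so I'll finish the last 20° or so of the turn.

Call:
play_rows --increments '[[[0,0.1,0,0.1],[0,0.2,0,0.2],[0,0.2,0,0.3],[0,0.2,0,0.35],[0,0.2,0,0.35]]]'

```text
t: 16.45
tool_pos: [0.4322, 0.284, 0.1942]
orientation: [2.62, 1.727, 0.018]
force: [-8.3, 8.6, 0.2]
opening: 0.0175
```

```bash
python3 -c "
from h import *
plan([(.4345,.282,.197,67.4,1)])"
```

```text
t 16.45 p [0.4322 0.284  0.1942] yaw 66.8 q [ 0.48 -0.09  1.77 -0.    1.44 -0.68] F [-8.3  8.6  0.2] open 0.0175 zaxis [ 0.011  0.004 -1.   ]
1
[[-0.1, 0.3, -0.3, -0.01]]
```

Yaw is 66.8° against a target of 67.4°. I'll release, rise and look.

Call:
play_rows --increments '[[[0,0,0,0],[0,0,0,0],[0,0,0,0],[0,0,0,0],[0,0,0,0]]]' --jaw 5.5

```text
t: 16.95
tool_pos: [0.4324, 0.2838, 0.1943]
orientation: [2.62, 1.726, 0.018]
force: [-0.4, -0.2, -0.0]
opening: 0.0524
```

Call:
play_rows --increments '[[[0,0,-1.5,0],[0,0,-4.0,0],[0,0,-8.0,0],[0,0,-12.0,0],[0,0,-15.0,0]]]'

```text
t: 17.45
tool_pos: [0.431, 0.2834, 0.3486]
orientation: [2.62, 1.726, 0.024]
force: [0.0, -0.4, 0.4]
opening: 0.0547
```

```bash
python3 -c "
from dial import *
dial('10');plan([(.30,.2,.38,67,4)])
tag='10'
for n in('side','top'):
    z=np.load(f'pics/{n}{tag}.npz');C=cloud(n,z['d'])
    for lo in (.208,.212,.215):
        w=(C[...,2]>lo)&(C[...,2]<.227)&(np.hypot(C[...,0]-.434,C[...,1]-.277)<.036)
        Q=C[w][:,:2]
        if len(Q)>8:
            c=Q.mean(0);u,s,vt=np.linalg.svd(Q-c);print(tag,n,lo,len(Q),c.round(4),np.degrees(np.arctan2(vt[0,1],vt[0,0])).round(1)%180)
"
```

```text
side 90 [array([0.4345, 0.2782]), array([0.0294, 0.0617]), np.float64(64.0805)]
red [[0.405, 0.323, 0.171]]
top 68 [array([0.426 , 0.2824]), array([0.0192, 0.0445]), np.float64(68.5018)]
red [[0.435, 0.232, 0.466], [0.433, 0.229, 0.467], [0.431, 0.225, 0.469], [0.444, 0.277, 0.225], [0.444, 0.278, 0.218], [0.436, 0.279, 0.225], [0.418, 0.318, 0.17], [0.418, 0.322, 0.166], [0.415, 0.319, 0.169], [0.415, 0.315, 0.167], [0.413, 0.326, 0.171], [0.412, 0.323, 0.17], [0.41, 0.319, 0.171], [0.407, 0.316, 0.174], [0.411, 0.328, 0.166], [0.41, 0.324, 0.166], [0.405, 0.32, 0.173], [0.406, 0.317, 0.168], [0.406, 0.328, 0.168], [0.404, 0.325, 0.169]]
t 17.55 p [0.4324 0.2841 0.3515] yaw 66.8 q [ 0.48 -0.13  1.53 -0.    1.72 -0.68] F [ 0.1  0.9 -0.3] open 0.055 zaxis [ 0.021  0.008 -1.   ]
4
[[-3.2, -2.2, -0.8, -0.0], [-6.5, -4.4, -1.6, -0.0], [-9.7, -6.6, -2.4, -0.0], [-12.9, -8.8, -3.2, -0.0]]
10 side 0.208 73 [0.4337 0.2772] 158.7
10 side 0.212 52 [0.4332 0.2781] 155.2
10 side 0.215 34 [0.4341 0.277 ] 157.3
10 top 0.208 61 [0.4249 0.2823] 157.4
10 top 0.212 53 [0.425  0.2823] 159.1
10 top 0.215 42 [0.426 0.282] 158.0
```

View pics/dial10.png

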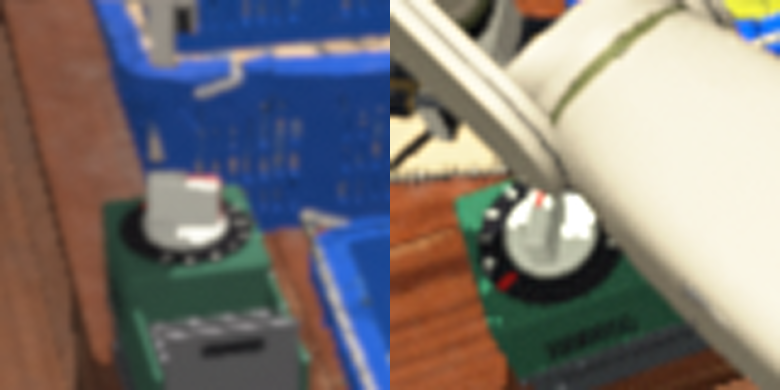

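The bar is at 157.5°, so the pointer is at about −22.5°. Click 6 should read −22.6°. I'll move clear for an unobstructed final check.

Call:
play_rows --increments '[[[-3.0,-2.2,-0.8,0],[-4.0,-5.0,-1.0,0],[-3.0,-9.0,-1.0,0],[-1.0,-12.5,-1.0,0],[2.5,-15.5,-1.0,0]]]'

```text
t: 18.05
tool_pos: [0.2982, 0.3684, 0.3606]
orientation: [2.621, 1.724, 0.037]
force: [1.0, 1.1, 0.7]
opening: 0.0549
```

```bash
python3 -c "
from h import *
plan([(.28,.48,.34,67,4)])"
```

```text
t 18.05 p [0.2982 0.3684 0.3606] yaw 66.7 q [ 0.79 -0.25  1.62 -0.01  1.75 -0.38] F [1.  1.1 0.7] open 0.0549 zaxis [ 0.022  0.009 -1.   ]
4
[[2.4, -1.5, 0.5, -0.0], [4.7, -3.1, 1.1, -0.0], [7.1, -4.6, 1.6, -0.0], [9.5, -6.1, 2.1, -0.01]]
```

Call:
play_rows --increments '[[[2.4,-1.5,0.5,0],[5.5,-3.5,1.0,0],[9.0,-5.5,1.5,0],[12.0,-7.5,2.0,0],[12.0,-7.5,2.0,0]]]'

```text
t: 18.55
tool_pos: [0.2756, 0.5108, 0.3385]
orientation: [2.618, 1.727, 0.031]
force: [0.1, -0.6, -0.0]
opening: 0.0549
```

```bash
python3 -c "
from dial import *
dial('11');tag='11'
for n in('side','top'):
    z=np.load(f'pics/{n}{tag}.npz');C=cloud(n,z['d'])
    for lo in (.208,.215):
        w=(C[...,2]>lo)&(C[...,2]<.227)&(np.hypot(C[...,0]-.434,C[...,1]-.277)<.036)
        Q=C[w][:,:2]
        c=Q.mean(0);u,s,vt=np.linalg.svd(Q-c);print(n,lo,len(Q),c.round(4),np.degrees(np.arctan2(vt[0,1],vt[0,0])).round(1)%180)
    P=C[(C[...,0]>.385)&(C[...,0]<.485)&(C[...,1]>-.02)&(C[...,1]<.12)&(C[...,2]>.085)&(C[...,2]<.195)]
    print('panel',P[:,1].min(),np.median(P[:,1]))
    C0=cloud(n,np.load(f'pics/{n}0.npz')['d']);m=(C0[...,0]>.36)&(C0[...,0]<.51)&(C0[...,1]<-.31)&(C0[...,2]>.01)&(C0[...,2]<.1); dd=abs(np.load(f'pics/{n}0.npz')['d']-z['d'])[m]; print('bystander depth change',np.percentile(dd,[50,99]))
a=np.load('pics/side11.npz')['im'][100:390,170:380];b=np.load('pics/top11.npz')['im'][200:280,140:240]
cv2.imwrite('pics/fin.png',np.hstack([cv2.resize(a,(320,442),interpolation=2),cv2.resize(b,(480,442),interpolation=2)]))
"
```

```text
side 88 [array([0.435 , 0.2779]), array([0.0311, 0.0592]), np.float64(72.0968)]
red [[0.409, 0.33, 0.166]]
top 51 [array([0.4454, 0.2745]), array([0.0187, 0.0383]), np.float64(68.4269)]
red [[0.463, 0.271, 0.216], [0.46, 0.267, 0.22], [0.457, 0.271, 0.221], [0.454, 0.272, 0.218], [0.449, 0.273, 0.22]]
side 0.208 76 [0.4345 0.2755] 156.1
side 0.215 37 [0.4334 0.2758] 156.5
panel 0.07474008903470808 0.09026712083318911
bystander depth change [0.00293994 0.01312255]
top 0.208 49 [0.445  0.2731] 158.5
top 0.215 39 [0.445  0.2737] 157.8
panel 0.08691020450694624 0.10235000906052119
bystander depth change [0.00510848 0.02115273]
```

View pics/fin.png

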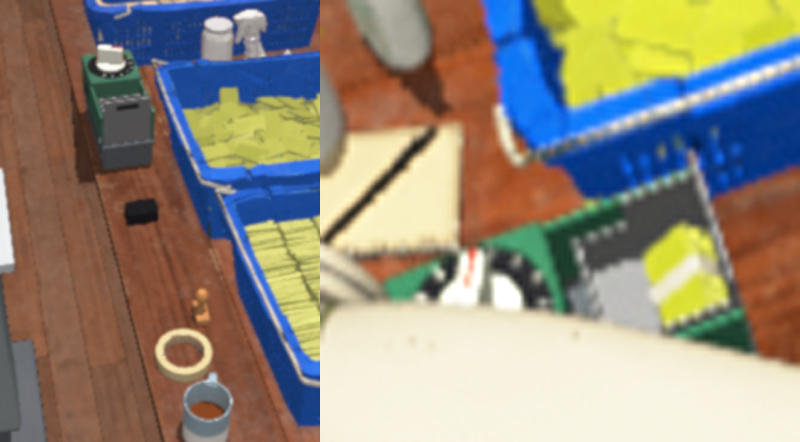

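In the final view the bundle sits in the closed bin at (685,275) in the right crop. The red pointer line at (470,265) matches click 6, the panel is upright and the bystanders have not moved. I'll hand the job in.

```bash
python3 -c "
from plant import *
s=read_state();print(s['t'],abs(s['dq']).max());print(close_job())"
```

```text
18.65 0.04216341384311952
the job is handed in; nothing more can be done
None
```

The job is done and handed in at 18.65 s of the 72 s limit. The green bundle is in the bin, the bin is shut and the dial is on six.

- **Bundle and bin:** I lowered the bundle into the tipped-out bin and let it drop the last 3 cm or so. I then pushed the panel until the resisting force fell away. The final picture shows the bundle inside. The panel measured upright, at y ≈ 0.0905 m over its whole height.
- **Dial:** It started at click 2, and I turned it in two grasps. The first pulled sideways with up to 23 N because the grip was about 3–4 mm off the dial's axis. I released it at click 4, looked again and regrasped. The bar finally measured 156–158.5°, where click 6 should read 157.4°. In the last top view the arm hid part of the dial and its zero mark, so I did not count the marks one by one.
- **Bystanders:** They look unmoved in the last pictures. Depth over that area changed by 3–5 mm at the median, which I take to be camera noise; I did not measure their poses again.
- **Arm:** The tool's downward axis drifted by up to about 2° during the moves, with no visible effect. At hand-in the arm was clear of everything, with the gripper open.

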